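# Ring for more card packs and hold the tray's pusher open

### The job

The card-pack tray on this news-stand counter is nearly empty: ring the desk bell for the colleague who brings more, pressing its button all the way down and letting it come up again, then pull the tray's spring-loaded pusher back by its upright handle until its plate is in line with the two fins that mark the loading position on the rails. Keep holding it there so the packs can be dropped in: it springs back if let go, so finish while still holding it at the mark. Leave the pen cup, pump bottle and change dish where they stand.

Things in the scene. Friction and masses are not known exactly. Their poses are not given: they have to be found in the camera images.
- tray: Grey plastic card-pack tray, fixed to the counter, 245 long (x) x 116 wide (y), rails 32 high. Origin: on the counter, midway between the rails, straight below the pusher plate's rest position. x axis: along the tray towards its front lip and the last two upright packs (x = 5 to 43 mm, up to 62 high); the tray's rear end is at x = -192. The pusher is pulled along the tray's -x. z up.
- pusher (a joint): Spring-loaded pusher, sliding along the tray: 0 = at rest against the packs (its start), grows as it is pulled along the tray's -x, to 0.13 m at its stop. Spring: about 3 N at 0 plus 0.6 N per 10 mm. It slides back when let go.
- handle (a point): Grip point on the pusher's upright black handle: a paddle 10 mm thick (along tray x), 40 wide (along tray y), its top 118 above the counter and free-standing from 64 up. The point is in its centre plane, 98 above the counter. Axes as the tray's. The handle is in the same plane as the plate.
- plate (a point): Centre of the pusher's black plate (6 mm thick along tray x, 98 wide, z from 10 to 64; wings at z 36 to 48 make it 126 wide, over the rails and almost to the fins), 42 above the counter, straight below the handle's grip point. Axes as the tray's.
- mark: The loading mark: two small upright dark-steel fins (4 mm thick along tray x, 56 high, 66 to 91 mm out from the tray's middle line), one beside each rail, fixed. Origin: on the counter in the tray's middle line, in the plane of both fins. Axes as the tray's. 50 to 100 mm behind (tray -x of) the plate's rest position. The pusher is at the mark when its plate lies in the plane of the fins (plate and mark have the same tray x).
- bell: Steel desk bell, a dome of diameter 84 on a black base of diameter 92, dome top 52 above the counter, fixed to the counter. Origin: centre of its underside.
- bell_head (a joint): The bell's spring button: 0 = up, grows as it is pressed down, 0.006 m = fully down at its stop. Needs about 1.5 N to start and 5 N to reach the stop; comes up when let go.
- bell_top (a point): Centre of the top face of the bell's round steel button, diameter 22, over the bell's middle, 72 above the counter when up.
- pen_cup: Bystander: loose grey cup of pens, diameter 76, 160 high over the pens. Origin: centre of underside.
- pump_bottle: Bystander: loose white pump bottle, diameter 66, 155 high. Origin: centre of underside.
- change_dish: Bystander: loose round black dish with coins, diameter 150, 16 high. Origin: centre of underside.

How it is judged:
On the way, in this order (a step that is already met when the one before it is completed fails the run):
1. the bell's button is pressed down to its stop (value of joint bell_head above 0.005 m), for 0.05 s.
2. the button has come up again (value of joint bell_head below 0.0015 m), for 0.1 s.
3. the fingers hold the pusher with its plate in line with the fins (x of plate in the frame of mark between -0.006 and 0.006 m and contact force between the fingers and pusher above 2 N), for 0.3 s.
At the end, for the whole second after the job is handed in: Through the last second the pusher's plate is within 6 mm of the plane of the fins and still (under 10 mm/s), the fingers hold it with more than 2 N, the bell's button is up (within 1.5 mm), and pen cup, pump bottle and change dish stand upright (within 0.2 rad) within 30 mm of where they stood (all of step 3 and value of joint bell_head below 0.0015 m and velocity of joint pusher between -0.01 and 0.01 m/s and distance of each of pen_cup, pump_bottle, change_dish from where it was at the start of the episode below 0.03 m and angle between each of pen_cup, pump_bottle, change_dish's own z axis and vertical below 0.2 rad); the arm keeps its last pose, push and grip.
It fails at once if the pen cup is shifted by more than 30 mm or tipped (distance of pen_cup from where it was at the start of the episode above 0.03 m or angle between pen_cup's own z axis and vertical above 0.4 rad).
It fails at once if the pump bottle is shifted by more than 30 mm or tipped (distance of pump_bottle from where it was at the start of the episode above 0.03 m or angle between pump_bottle's own z axis and vertical above 0.4 rad).
It fails at once if the change dish is shifted by more than 30 mm or tipped (distance of change_dish from where it was at the start of the episode above 0.03 m or angle between change_dish's own z axis and vertical above 0.4 rad).
It also fails if it takes over 48 s, if anything falls off the work surface, if the arm or the gripper's body presses on something with over 40 N, if the wrist force passes 120 N, or if a joint passes its speed limit or range.

### The arm

A 6-joint arm with a two-finger parallel gripper is mounted at the origin on the work surface. World frame = base frame: x ahead of the robot, y to its left, z up, the work surface at z = 0. Lengths are in m, angles in rad, forces in N, time in s.
With the tool pointing down it reaches from about 0.35 to 0.775 m from the base axis. Payload 5.5 kg.
Tool frame: the origin (TCP) lies on the centre line of the jaws, within the pads' length; the fingertips stand 11 mm ahead of it and the grasp point (between the pads) lies 8 mm behind it (env.nose_length is the distance from the TCP to the fingertips, in m); x points along the fingers, z is the direction in which the jaws open and shut, and the axes are right-handed (so a half turn about x gives the same grasp; the last joint's range is limited). The gripper opens to 85 mm and grips with 20 to 120 N. Pads are 22 mm wide; open, the fingers measure 114 mm over their backs; the gripper's body (76 mm by 85 mm) begins 54 mm behind the grasp point. The pads swing forward as they close: fully open they stand 13 mm farther back than shut.
Start: joints at [-1.321, 0.313, 0.046, 1.304, 0, 1.431], TCP at [0.219, -0.532, 0.242] pointing down, gripper open.
Joint ranges: [-2.76, 2.76], [-0.86, 1.69], [-1.03, 1.26], [-2.2, 2.34], [-1.47, 1.5], [-3.14, 3.14]. Speed limits (rad/s): [2.57, 2.57, 3.14, 3.14, 3.14, 3.14].

### API

Orientations are given as a unit quaternion [w, x, y, z].
In Python, from workcell import env gives the robot as it stands. The module is installed in compiled form; this text tells all that it offers.
- The arm moves only by the tool step_arm, never from a script. Its argument "moves" is a list that holds one entry, the list of rows, each a list of 7 numbers: the turn, a rotation vector about the tool's x, y, z in rad, then the shift along the tool's x, y, z in m, then the opening, from 0 (shut) to 1 (fully open). In form: [[[rx, ry, rz, tx, ty, tz, grip], ...]]. A call has 1 to 12 rows; each row is the pose to reach, as a shift and turn from the pose measured when the call began, along the tool's axes at that moment; what a row does not reach only later rows make up. A row lasts 1/10 s, in which the tool goes at most 50 mm and 8.59 degrees, less where a joint would pass 70% of its speed; a pose out of reach is approached as far as the arm can. A call with a gripper value outside its range is refused whole. The fingers move at their own pace and stop on an object; "force" is the grip in N (left out, the last holds). Time passes only in rows, so rows that repeat a pose let the fingers close. It gives the time, the measured TCP pose, the force and the opening at its end, in the units of the state.
- env.get_state(): the state, without advancing time (a new reading comes with each control period).
- env.read_camera(name): name is "side" or "top" or "wrist"; returns (picture, depth): 480x640x3 uint8, red, green, blue; 480x640 float32, m along the optical axis (not along the pixel's ray), 0 where there is no reading.
- env.get_calibration(name): a dict with "mtx" (3x3 intrinsics, pixels), "camera_from_world" (4x4, takes a point from world to camera coordinates); the wrist camera has in their place "T_tool_cam" (4x4, takes a point from camera to tool coordinates, whose origin is the TCP and whose axes are the tool frame's). Camera axes: x right, y down, z forward; pixel columns grow to the right and rows downward; lengths in m; the calibration is good to about 2 mm. A picture is of the moment at which its call begins: read the wrist's pose just before it. get_calibration takes no time and is no camera call.
- env.hand_in(): hands the job in, once; it reports no verdict.
Trained networks look in the newest picture that a camera, given by its name, has taken for a name from the list of things; names that differ only in an ending like _2 or _b are one class to them, and where a whole thing is asked for, a point or a joint stands for the part that bears it (a point fixed in the world has none). Each returns a list of dicts, best first, with "confidence" (0 to 1); they miss things now and then, are a little off and sometimes report something else, mostly with a low value. They report only what shows in the picture. A call takes as long as a camera call.
- env.boxes_of(camera, thing): "uv" ([column, row] in pixels, amid what is visible of it).
- env.silhouettes(camera, thing): "mask" (480x640 bool, what is visible of it) and "uv" ([column, row] in pixels, amid what is visible of it).
The state is a dict: "clock": time; "joint_pos": joint angles; "qvel": joint speeds; "tau": joint torques, N m; "tcp_pos": TCP position; "orientation": TCP orientation; "wrist_force": force on the tool from outside, world axes, zero at the start; "ft_torque": the same for the moment, N m; "finger_gap": finger opening in m.
Only numpy, scipy, OpenCV 4.12 (cv2) and the standard library are available. Lean on these libraries where they do the work, as an engineer would, in place of code of your own. Each camera call takes 0.05 s, during which the arm holds its last target.

## Working session

There is one attempt and no reset: what is moved stays moved. The work goes in short steps, Python scripts to look and compute and a tool call to move; the robot and the scene stay as the last step left them, time stands still between calls to the robot, and variables do not carry over. Pictures are saved under pics/ and viewed, and the job is handed in when it is done.

Besides the shell and the picture viewer there is one more tool, called after ">>>" in YAML: its name, and indented under it one key for each argument. step_arm: Moves the arm, as the interface text tells. Its arguments: {"type":"object","properties":{"moves":{"type":"array","items":{"type":"array","items":{"type":"array","items":{"type":"number"}}}},"force":{"type":"number"}},"required":["moves"]}

```bash
mkdir -p pics; cat > h.py <<'E'
import numpy as np, cv2
from workcell import env
from scipy.spatial.transform import Rotation as R
def cal(n):
    c=env.get_calibration(n); K=np.array(c["mtx"])
    if n!="wrist":
        return K,np.linalg.inv(np.array(c["camera_from_world"]))
    s=env.get_state(); T=np.eye(4); q=s["orientation"]
    T[:3,:3]=R.from_quat([q[1],q[2],q[3],q[0]]).as_matrix(); T[:3,3]=s["tcp_pos"]
    return K,T@np.array(c["T_tool_cam"])
def cloud(n,d,KT):
    K,T=KT
    v,u=np.mgrid[0:480,0:640]
    p=np.stack([(u-K[0,2])/K[0,0]*d,(v-K[1,2])/K[1,1]*d,d],-1)
    w=p@T[:3,:3].T+T[:3,3]; w[d<=0]=np.nan
    return w
E
python3 - <<'E'
from h import *
s=env.get_state()
for k,v in s.items(): print(k,np.round(v,4))
print(env.nose_length)
for n in ["side","top"]:
    KT=cal(n); im,d=env.read_camera(n)
    cv2.imwrite(f"pics/{n}0.png",im[:,:,::-1]); np.savez(f"{n}0.npz",im=im,d=d,w=cloud(n,d,KT))
    print(n,np.round(KT[1],3).tolist())
    W=cloud(n,d,KT)
    for t in ["tray","handle","plate","mark","bell","bell_top","pen_cup","pump_bottle","change_dish"]:
        r=env.boxes_of(n,t)
        for b in r[:2]:
            u,v=np.round(b["uv"]).astype(int); print(t,round(b["confidence"],2),(u,v),np.round(W[v,u],3))
E
```

```text
clock 0.0
joint_pos [-1.3206  0.314   0.045   1.3036 -0.      1.4312]
qvel [-0.0009 -0.001   0.0009 -0.0002  0.0016 -0.0001]
tau [ 3.00000e-04 -4.80624e+01  2.98535e+01  1.94000e-02  0.00000e+00
  0.00000e+00]
tcp_pos [ 0.2184 -0.5314  0.2414]
orientation [ 0.5869  0.3941  0.5878 -0.3933]
wrist_force [-0.3907  0.3586  0.9011]
ft_torque [-0.043  -0.0306  0.0364]
finger_gap 0.0855
0.011
side [[-0.748, -0.475, 0.463, 0.117], [-0.663, 0.535, -0.523, 0.581], [0.001, -0.698, -0.716, 0.87], [0.0, 0.0, 0.0, 1.0]]
tray 0.55 (np.int64(429), np.int64(273)) [ 0.429 -0.132  0.02 ]
handle 0.58 (np.int64(406), np.int64(245)) [ 0.501 -0.14   0.053]
plate 0.9 (np.int64(406), np.int64(242)) [ 0.5   -0.136  0.066]
plate 0.5 (np.int64(276), np.int64(310)) [0.579 0.187 0.072]
mark 0.88 (np.int64(417), np.int64(288)) [ 0.422 -0.072  0.029]
bell 0.7 (np.int64(279), np.int64(321)) [0.569 0.191 0.048]
bell 0.62 (np.int64(273), np.int64(309)) [0.583 0.191 0.074]
bell_top 0.42 (np.int64(278), np.int64(310)) [0.577 0.184 0.07 ]
pen_cup 0.9 (np.int64(181), np.int64(400)) [0.575 0.422 0.053]
pump_bottle 0.86 (np.
[... 264 characters left out ...]
 np.int64(309)) [ 0.435 -0.132  0.022]
handle 0.57 (np.int64(380), np.int64(280)) [ 0.509 -0.127  0.121]
plate 0.47 (np.int64(381), np.int64(282)) [ 0.504 -0.131  0.114]
mark 0.55 (np.int64(358), np.int64(314)) [ 0.419 -0.075  0.035]
bell 0.87 (np.int64(271), np.int64(254)) [0.58  0.173 0.068]
bell_top 0.59 (np.int64(267), np.int64(250)) [0.591 0.184 0.07 ]
pen_cup 0.69 (np.int64(384), np.int64(286)) [ 0.501 -0.149  0.027]
pen_cup 0.68 (np.int64(182), np.int64(259)) [0.56 0.42 0.07]
pump_bottle 0.83 (np.int64(481), np.int64(256)) [ 0.582 -0.403  0.109]
pump_bottle 0.41 (np.int64(383), np.int64(284)) [ 0.5   -0.137  0.105]
change_dish 0.97 (np.int64(348), np.int64(183)) [ 0.806 -0.042  0.009]
```

View pics/side0.png

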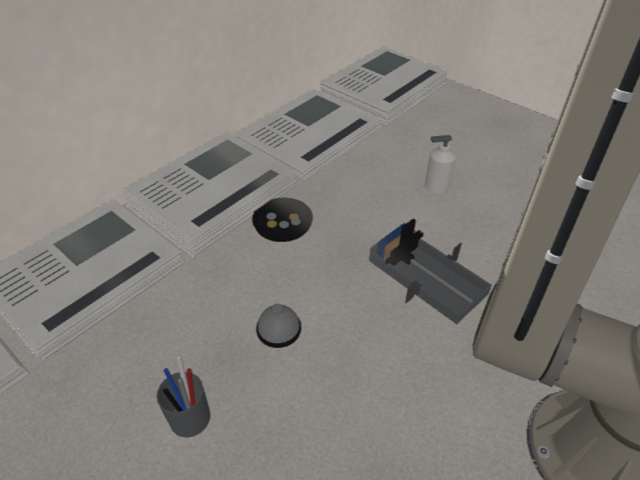

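View pics/top0.png

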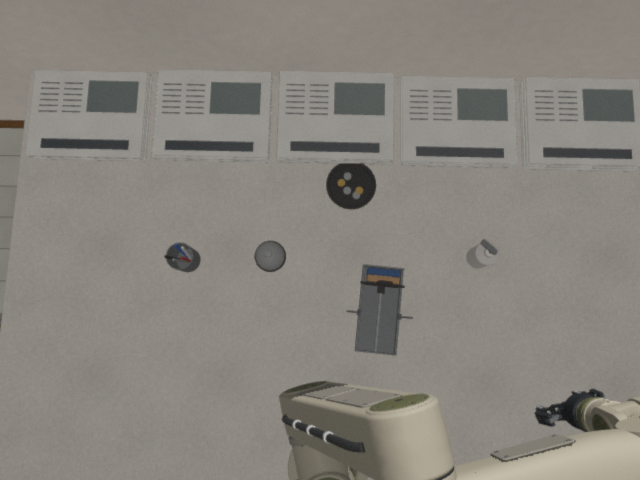

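```bash
python3 - <<'E'
import numpy as np,cv2
for n in ["top","side"]:
    z=np.load(n+"0.npz"); W=z["w"]
    x,y,h=W[...,0],W[...,1],W[...,2]
    m=(h>0.1)&(h<0.13)&(x>.42)&(x<.6)&(y>-.22)&(y<-.03)
    p=W[m]; print(n,"handle top",m.sum(),np.round(np.median(p,0),4),np.round(p.min(0),3),np.round(p.max(0),3))
    m=(h>0.064)&(h<0.08)&(abs(x-.58)<.04)&(abs(y-.18)<.04)
    p=W[m]; print(n,"bell",m.sum(),np.round(np.median(p,0),4),np.round(p.min(0),3),np.round(p.max(0),3))
im=cv2.imread("pics/top0.png")[200:380,280:480]
cv2.imwrite("pics/topc.png",cv2.resize(im,(800,720)[:2] if 0 else (660,594),interpolation=cv2.INTER_CUBIC))
im=cv2.imread("pics/side0.png")[190:340,320:520]
cv2.imwrite("pics/sidec.png",cv2.resize(im,(800,600),interpolation=cv2.INTER_CUBIC))
E
```

```text
top handle top 62 [ 0.5044 -0.1394  0.1164] [ 0.499 -0.16   0.102] [ 0.51  -0.121  0.124]
top bell 49 [0.5822 0.183  0.0723] [0.573 0.173 0.066] [0.594 0.192 0.077]
side handle top 122 [ 0.5009 -0.1377  0.1142] [ 0.497 -0.162  0.1  ] [ 0.509 -0.12   0.121]
side bell 97 [0.5799 0.1835 0.0716] [0.571 0.173 0.064] [0.592 0.193 0.075]
```

View pics/topc.png

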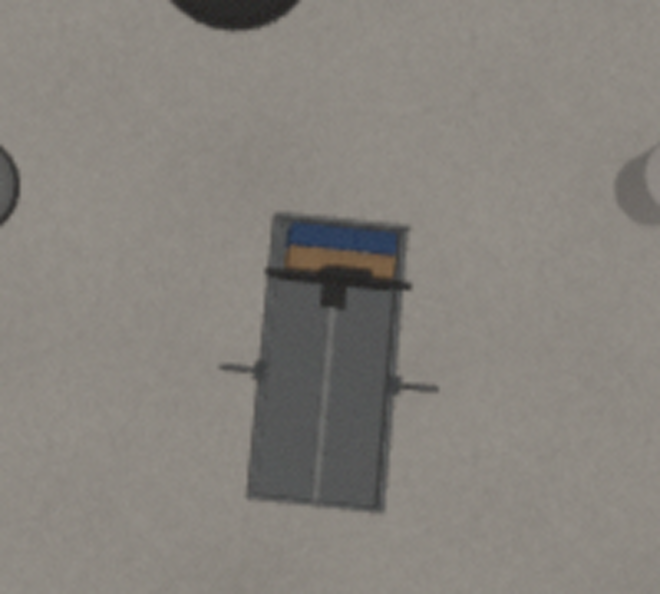

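View pics/sidec.png

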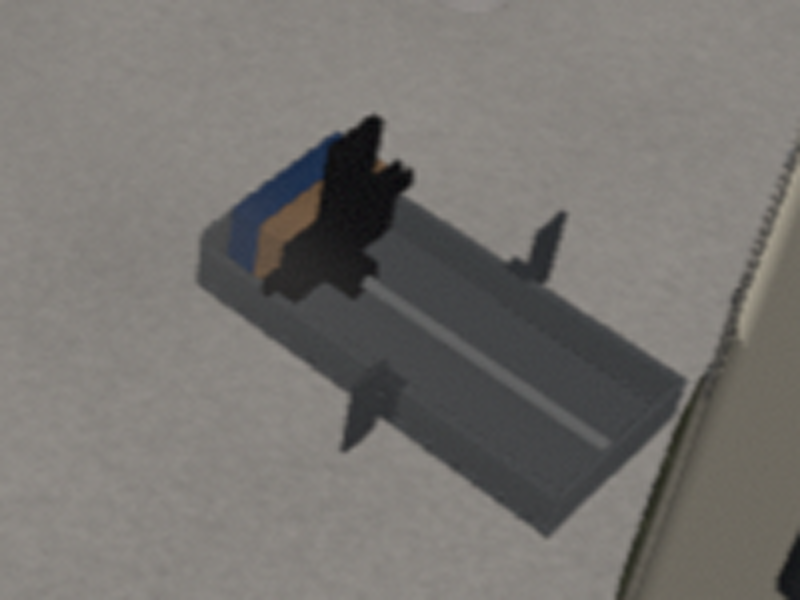

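```bash
cat >> h.py <<'E'
def toolpose():
    s=env.get_state(); q=s["orientation"]
    return R.from_quat([q[1],q[2],q[3],q[0]]),np.array(s["tcp_pos"])
def rel(target,yaw=None,zref=None):
    # target TCP; jaw axis z along (cos yaw, sin yaw,0), x down
    r,p=toolpose()
    rv=np.zeros(3)
    if yaw is not None:
        best=None
        for a in (yaw,yaw+np.pi):
            z=np.array([np.cos(a),np.sin(a),0]);x=np.array([0,0,-1.]);y=np.cross(z,x)
            v=(r.inv()*R.from_matrix(np.stack([x,y,z],1))).as_rotvec()
            if best is None or np.linalg.norm(v)<np.linalg.norm(best): best=v
        rv=best
    return np.round(rv,3), np.round(r.inv().apply(np.array(target)-p),4)
E
python3 - <<'E'
from h import *
r,p=toolpose(); print(np.round(r.as_matrix(),3))
print(rel([.582,.183,.16],-0.09)); print(rel([.45,-.12,.26],-.09))
for n in ["top","side"]:
    W=np.load(n+"0.npz")["w"]; x,y,h=W[...,0],W[...,1],W[...,2]
    m=(h>.036)&(h<.065)&(x>.37)&(x<.46)&(y>-.25)&(y<-.02); p=W[m]
    for s in (p[p[:,1]>-.13],p[p[:,1]<-.13]): print(n,len(s),np.round(np.median(s,0),4),np.round(s.min(0),3),np.round(s.max(0),3))
E
```

```text
[[ 0.     0.925  0.38 ]
 [-0.     0.38  -0.925]
 [-1.    -0.     0.   ]]
(array([-1.091,  0.   ,  0.   ]), array([ 0.0823,  0.6079, -0.5232]))
(array([-1.091,  0.   ,  0.   ]), array([-0.0177,  0.3707, -0.293 ]))
top 22 [ 0.4269 -0.0585  0.0527] [ 0.386 -0.083  0.036] [ 0.445 -0.043  0.06 ]
top 21 [ 0.4142 -0.2018  0.0522] [ 0.394 -0.225  0.037] [ 0.456 -0.187  0.059]
side 67 [ 0.4254 -0.0546  0.0504] [ 0.417 -0.075  0.036] [ 0.429 -0.042  0.06 ]
side 57 [ 0.4124 -0.209   0.0466] [ 0.408 -0.225  0.036] [ 0.416 -0.193  0.058]
```

>>> step_arm:
  moves:
    - [[-0.1, 0, 0, -0.002, 0.037, -0.029, 1], [-0.22, 0, 0, -0.004, 0.074, -0.058, 1], [-0.33, 0, 0, -0.006, 0.111, -0.088, 1], [-0.44, 0, 0, -0.008, 0.148, -0.117, 1], [-0.55, 0, 0, -0.01, 0.185, -0.146, 1], [-0.66, 0, 0, -0.012, 0.222, -0.176, 1], [-0.77, 0, 0, -0.014, 0.26, -0.205, 1], [-0.88, 0, 0, -0.016, 0.297, -0.234, 1], [-0.99, 0, 0, -0.018, 0.334, -0.264, 1], [-1.09, 0, 0, -0.018, 0.371, -0.293, 1], [-1.09, 0, 0, -0.018, 0.371, -0.293, 1]]

```text
clock: 2.1
tcp_pos: [0.4522, -0.1153, 0.2606]
orientation: [0.707, 0.029, 0.706, -0.028]
wrist_force: [-0.5, -0.6, -0.4]
finger_gap: 0.0854
```

```bash
python3 - <<'E'
from h import *
s=env.get_state(); print(s["clock"],s["tcp_pos"],s["joint_pos"],s["qvel"])
KT=cal("wrist"); im,d=env.read_camera("wrist"); W=cloud("wrist",d,KT)
cv2.imwrite("pics/w1.png",im[:,:,::-1]); np.savez("w1.npz",im=im,d=d,w=W)
print(np.round(KT[1],3))
for t in ["handle","plate","mark","bell_top","tray"]:
    for b in env.boxes_of("wrist",t)[:2]:
        u,v=np.round(b["uv"]).astype(int); print(t,round(b["confidence"],2),(u,v),np.round(W[v,u],3))
E
```

```text
2.1 [ 0.45219704 -0.11529633  0.26059475] [-0.42289265  0.09708811 -0.1810316   1.29177269  0.00152935  1.22921923] [-0.08560591 -0.00276793 -0.0129792   0.00233244 -0.04726445 -0.00079703]
[[ 0.997 -0.079 -0.024  0.459]
 [-0.082 -0.948 -0.308 -0.035]
 [ 0.002  0.309 -0.951  0.393]
 [ 0.     0.     0.     1.   ]]
handle 0.75 (np.int64(382), np.int64(227)) [ 0.499 -0.13   0.087]
plate 0.91 (np.int64(383), np.int64(229)) [ 0.499 -0.13   0.091]
mark 0.61 (np.int64(281), np.int64(160)) [ 0.424 -0.081  0.035]
tray 0.74 (np.int64(304), np.int64(214)) [ 0.438 -0.133  0.021]
```

View pics/w1.png

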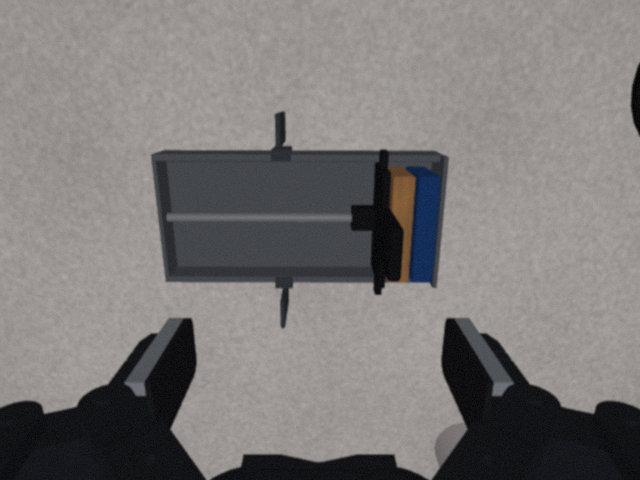

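```bash
python3 - <<'E'
from h import *
W=np.load("w1.npz")["w"]; x,y,h=W[...,0],W[...,1],W[...,2]
v,u=np.mgrid[0:480,0:640]
def st(n,m):
    s=W[m]; print(n,len(s),np.round(np.median(s,0),4),np.round(s.min(0),3),np.round(s.max(0),3)); return np.median(s,0)
a=st("finL",(h>.036)&(u>270)&(u<292)&(v>105)&(v<150))
b=st("finR",(h>.036)&(u>270)&(u<298)&(v>284)&(v<332))
st("handle",(h>.100)&(u>365)&(u<410)&(v>140)&(v<300))
st("handletop",(h>.112)&(u>365)&(u<410)&(v>140)&(v<300))
# wings
a2=st("wingL",(h>.034)&(h<.055)&(u>370)&(u<392)&(v>145)&(v<165))
b2=st("wingR",(h>.034)&(h<.055)&(u>370)&(u<392)&(v>270)&(v<296))
for p,q in((a,b),(a2,b2)): print("yaw",np.arctan2(*( (p-q)[[1,0]]))-np.pi/2, (p+q)/2)
# tray floor outline edges via mask
r=env.silhouettes("wrist","tray"); m=r[0]["mask"]; pts=W[m&(h>.02)&(h<.04)][:,:2]
rr=cv2.minAreaRect(pts.astype(np.float32)); print(rr)
rr=cv2.minAreaRect(W[m&(h>-.01)&(h<.04)][:,:2].astype(np.float32)); print(rr)
E
```

```text
finL 257 [ 0.4268 -0.0562  0.0561] [ 0.423 -0.073  0.036] [ 0.432 -0.043  0.059]
finR 210 [ 0.4136 -0.2091  0.0559] [ 0.41  -0.225  0.036] [ 0.422 -0.194  0.059]
handle 1034 [ 0.5017 -0.1383  0.1178] [ 0.496 -0.161  0.1  ] [ 0.509 -0.121  0.121]
handletop 838 [ 0.5024 -0.1395  0.1182] [ 0.497 -0.161  0.112] [ 0.509 -0.121  0.121]
wingL 148 [ 0.5074 -0.0838  0.0483] [ 0.504 -0.09   0.034] [ 0.515 -0.078  0.05 ]
wingR 109 [ 0.4964 -0.1976  0.0481] [ 0.494 -0.204  0.034] [ 0.508 -0.18   0.055]
yaw -0.08610896896220432 [ 0.42024313 -0.13264266  0.05599408]
yaw -0.09614583864016901 [ 0.50190724 -0.14068902  0.04818695]
((0.4323400855064392, -0.1328679472208023), (0.12295340746641159, 0.2434098720550537), 84.3606185913086)
((0.43535739183425903, -0.13578981161117554), (0.12278302758932114, 0.26986783742904663), 86.59984588623047)
```

```bash
python3 - <<'E'
from h import *
print(rel([.581,.1835,.12],-.092))
E
```

```text
(array([-0.002, -0.   ,  0.   ]), array([0.1402, 0.3156, 0.1021]))
```

>>> step_arm:
  moves:
    - [[0, 0, 0, 0.01, 0.04, 0.013, 0], [0, 0, 0, 0.02, 0.08, 0.026, 0], [0, 0, 0, 0.04, 0.12, 0.039, 0], [0, 0, 0, 0.06, 0.16, 0.052, 0], [0, 0, 0, 0.08, 0.2, 0.065, 0], [0, 0, 0, 0.1, 0.24, 0.078, 0], [0, 0, 0, 0.12, 0.28, 0.091, 0], [0, 0, 0, 0.14, 0.316, 0.102, 0], [0, 0, 0, 0.14, 0.316, 0.102, 0], [0, 0, 0, 0.14, 0.316, 0.102, 0]]

```text
clock: 3.45
tcp_pos: [0.5806, 0.1832, 0.1192]
orientation: [0.706, 0.033, 0.707, -0.034]
wrist_force: [-0.2, -0.4, 0.2]
finger_gap: 0.0001
```

```bash
python3 - <<'E'
from h import *
s=env.get_state(); print(s["clock"],s["tcp_pos"],s["finger_gap"],s["wrist_force"])
KT=cal("wrist"); im,d=env.read_camera("wrist"); W=cloud("wrist",d,KT)
cv2.imwrite("pics/w2.png",im[:,:,::-1])
for t in ["bell_top","bell"]:
    for b in env.boxes_of("wrist",t)[:2]:
        u,v=np.round(b["uv"]).astype(int); print(t,round(b["confidence"],2),(u,v),np.round(W[v,u],3))
x,y,h=W[...,0],W[...,1],W[...,2]
m=(h>.064)&(h<.078)&(abs(x-.58)<.03)&(abs(y-.18)<.03); print(m.sum(),np.median(W[m],0),W[m].min(0),W[m].max(0))
print(rel([.581,.1835,.09],-.092))
E
```

```text
3.45 [0.58063504 0.18317207 0.11916309] 0.00012134102363841344 [-0.23790746 -0.3751221   0.21320262]
bell_top 0.62 (np.int64(319), np.int64(281)) [0.581 0.185 0.073]
bell 0.73 (np.int64(323), np.int64(235)) [0.584 0.198 0.049]
1687 [0.58184087 0.18499766 0.07257727] [0.57064554 0.17433353 0.06410655] [0.5925231  0.19374747 0.07461784]
(array([-0.004,  0.001,  0.   ]), array([ 0.0311,  0.0012, -0.0005]))
```

View pics/w2.png

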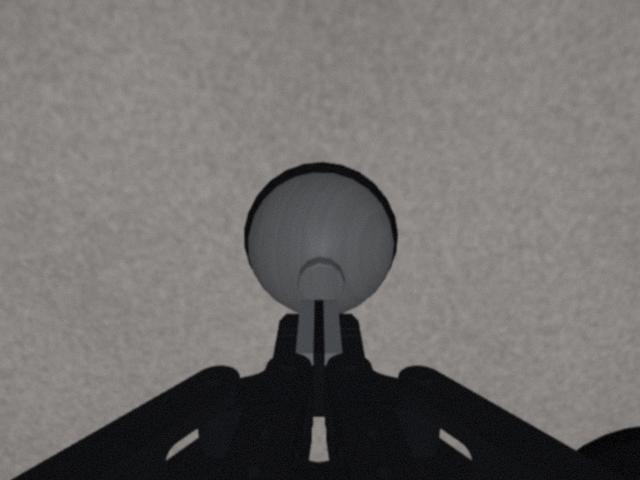

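>>> step_arm:
  moves:
    - [[0, 0, 0, 0.015, 0.001, 0, 0], [0, 0, 0, 0.028, 0.001, 0, 0], [0, 0, 0, 0.034, 0.001, 0, 0], [0, 0, 0, 0.038, 0.001, 0, 0], [0, 0, 0, 0.041, 0.001, 0, 0], [0, 0, 0, 0.041, 0.001, 0, 0]]

```text
clock: 4.2
tcp_pos: [0.5813, 0.1828, 0.0803]
orientation: [0.707, 0.034, 0.706, -0.034]
wrist_force: [-1.0, -1.7, 3.0]
finger_gap: -0.0
```

>>> step_arm:
  moves:
    - [[0, 0, 0, 0.003, 0, 0, 0], [0, 0, 0, 0.005, 0, 0, 0], [0, 0, 0, 0.006, 0, 0, 0], [0, 0, 0, 0.006, 0, 0, 0]]

```text
clock: 4.6
tcp_pos: [0.5818, 0.183, 0.0769]
orientation: [0.707, 0.034, 0.705, -0.034]
wrist_force: [-5.1, -1.6, 16.4]
finger_gap: 0.0005
```

>>> step_arm:
  moves:
    - [[0, 0, 0, 0.001, 0, 0, 0], [0, 0, 0, 0.001, 0, 0, 0], [0, 0, 0, -0.01, 0, 0, 0], [0, 0, 0, -0.04, 0, 0, 0], [0, 0, 0, -0.08, 0, 0, 0], [0, 0, 0, -0.12, 0, 0, 0], [0, 0, 0, -0.12, 0, 0, 0]]

```text
clock: 5.3
tcp_pos: [0.585, 0.1841, 0.2039]
orientation: [0.711, 0.035, 0.701, -0.033]
wrist_force: [1.3, 0.3, 0.3]
finger_gap: -0.0003
```

```bash
python3 - <<'E'
from h import *
s=env.get_state(); print(s["clock"],s["tcp_pos"],s["finger_gap"],s["wrist_force"])
print(rel([.502,-.14,.20],-.092))
KT=cal("wrist"); im,d=env.read_camera("wrist"); W=cloud("wrist",d,KT)
x,y,h=W[...,0],W[...,1],W[...,2]
m=(h>.060)&(h<.078)&(abs(x-.58)<.03)&(abs(y-.18)<.03); print(m.sum(),np.median(W[m],0),W[m].min(0),W[m].max(0))
E
```

```text
5.3 [0.58502768 0.18409201 0.20389932] -0.0002538320001602915 [1.29727451 0.33282774 0.32577097]
(array([-0.004,  0.014, -0.003]), array([ 0.0022, -0.3306, -0.0517]))
895 [0.58175883 0.18398399 0.07261976] [0.57089284 0.17201179 0.06384129] [0.59259218 0.19356096 0.07485672]
```

Bell pressed to its stop (16 N) and back up (top at 0.0726). Now over the handle.

>>> step_arm:
  moves:
    - [[0, 0.014, 0, 0, -0.04, -0.006, 0.8], [0, 0.014, 0, 0, -0.08, -0.012, 0.8], [0, 0.014, 0, 0, -0.12, -0.019, 0.8], [0, 0.014, 0, 0, -0.16, -0.025, 0.8], [0, 0.014, 0, 0, -0.2, -0.031, 0.8], [0, 0.014, 0, 0, -0.24, -0.038, 0.8], [0, 0.014, 0, 0, -0.28, -0.044, 0.8], [0, 0.014, 0, 0.002, -0.32, -0.05, 0.8], [-0.004, 0.014, -0.003, 0.002, -0.331, -0.052, 0.8], [-0.004, 0.014, -0.003, 0.002, -0.331, -0.052, 0.8], [-0.004, 0.014, -0.003, 0.002, -0.331, -0.052, 0.8]]

```text
clock: 6.45
tcp_pos: [0.5003, -0.1398, 0.1971]
orientation: [0.705, 0.033, 0.708, -0.032]
wrist_force: [-0.5, 0.6, 0.2]
finger_gap: 0.0678
```

```bash
python3 - <<'E'
from h import *
s=env.get_state(); print(s["clock"],s["tcp_pos"],s["finger_gap"],s["wrist_force"])
print(rel([.502,-.14,.09],-.092))
KT=cal("wrist"); im,d=env.read_camera("wrist"); W=cloud("wrist",d,KT)
cv2.imwrite("pics/w3.png",im[:,:,::-1])
x,y,h=W[...,0],W[...,1],W[...,2]
m=(h>.110)&(h<.125)&(abs(x-.5)<.03)&(abs(y+.14)<.04); print(m.sum(),np.median(W[m],0),W[m].min(0),W[m].max(0))
E
```

```text
6.45 [ 0.50033009 -0.13984642  0.19713124] 0.06783954711456067 [-0.51426041  0.56797911  0.23398017]
(array([ 0.   , -0.004, -0.   ]), array([ 0.1071, -0.    ,  0.0022]))
1337 [ 0.50315879 -0.13890059  0.11823884] [ 0.49701919 -0.16075973  0.11017059] [ 0.50925815 -0.12101498  0.12049582]
```

View pics/w3.png

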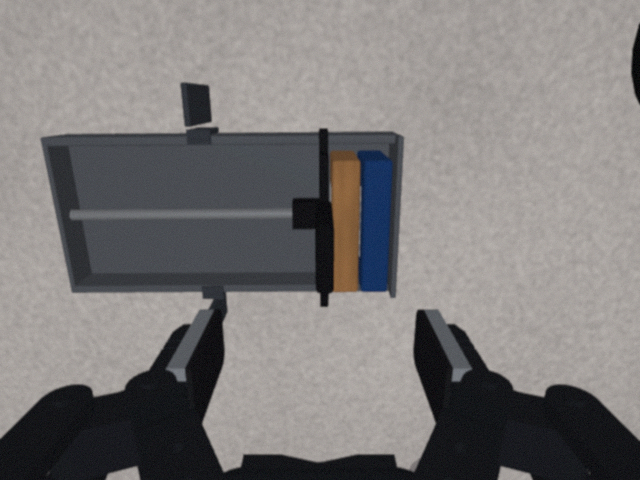

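>>> step_arm:
  moves:
    - [[0, -0.004, 0, 0.03, 0, 0.002, 0.8], [0, -0.004, 0, 0.06, 0, 0.002, 0.8], [0, -0.004, 0, 0.085, 0, 0.002, 0.8], [0, -0.004, 0, 0.1, 0, 0.002, 0.8], [0, -0.004, 0, 0.107, 0, 0.002, 0.8], [0, -0.004, 0, 0.107, 0, 0.002, 0.8], [0, -0.004, 0, 0.107, 0, 0.002, 0.3], [0, -0.004, 0, 0.107, 0, 0.002, 0], [0, -0.004, 0, 0.107, 0, 0.002, 0], [0, -0.004, 0, 0.107, 0, 0.002, 0], [0, -0.004, 0, 0.107, 0, 0.002, 0], [0, -0.004, 0, 0.107, 0, 0.002, 0]]
  force: 50

```text
clock: 7.7
tcp_pos: [0.503, -0.1399, 0.0911]
orientation: [0.707, 0.032, 0.706, -0.032]
wrist_force: [1.6, 0.8, 3.2]
finger_gap: 0.0092
```

```bash
python3 - <<'E'
from h import *
s=env.get_state(); print(s["clock"],s["tcp_pos"],s["finger_gap"],s["wrist_force"])
p=np.array(s["tcp_pos"]); d=np.array([np.cos(-.092),np.sin(-.092)])
mk=np.array([.4202,-.1326]); L=(p[:2]-mk)@d; print("dist",L)
print(rel([*(p[:2]-L*d),p[2]]))
E
```

```text
7.7 [ 0.50298892 -0.1399108   0.0910692 ] 0.009169864545055795 [1.58170119 0.78883571 3.18023818]
dist 0.08311045092320543
(array([0., 0., 0.]), array([-0.0002,  0.0001, -0.0831]))
```

>>> step_arm:
  moves:
    - [[0, 0, 0, 0, 0, -0.007, 0], [0, 0, 0, 0, 0, -0.014, 0], [0, 0, 0, 0, 0, -0.021, 0], [0, 0, 0, 0, 0, -0.028, 0], [0, 0, 0, 0, 0, -0.036, 0], [0, 0, 0, 0, 0, -0.044, 0], [0, 0, 0, 0, 0, -0.052, 0], [0, 0, 0, 0, 0, -0.06, 0], [0, 0, 0, 0, 0, -0.068, 0], [0, 0, 0, 0, 0, -0.076, 0], [0, 0, 0, 0, 0, -0.082, 0], [0, 0, 0, 0, 0, -0.082, 0]]

```text
clock: 8.9
tcp_pos: [0.4214, -0.133, 0.0911]
orientation: [0.708, 0.032, 0.705, -0.033]
wrist_force: [7.6, -1.6, -4.9]
finger_gap: 0.0094
```

```bash
python3 - <<'E'
from h import *
s=env.get_state(); print(s["clock"],s["tcp_pos"],s["finger_gap"],s["wrist_force"])
p=np.array(s["tcp_pos"]); d=np.array([np.cos(-.092),np.sin(-.092)])
mk=np.array([.4202,-.1326]); print("dist",(p[:2]-mk)@d)
KT={n:cal(n) for n in ["wrist","top","side"]}
for n in KT:
    im,D=env.read_camera(n); W=cloud(n,D,KT[n]); np.savez(n+"4.npz",w=W)
    cv2.imwrite(f"pics/{n}4.png",im[:,:,::-1])
    c={"top":(300,420,280,340),"side":(320,520,190,340),"wrist":(0,640,0,480)}[n]
    cr=im[c[2]:c[3],c[0]:c[1],::-1]; k=min(800/cr.shape[1],600/cr.shape[0])
    cv2.imwrite(f"pics/{n}4c.png",cv2.resize(cr,None,fx=k,fy=k,interpolation=cv2.INTER_CUBIC))
E
```

```text
8.9 [ 0.42138431 -0.13299267  0.09108599] 0.009440622446853196 [ 7.63211232 -1.60141083 -4.88804184]
dist 0.0012153742560856871
```

View pics/wrist4c.png

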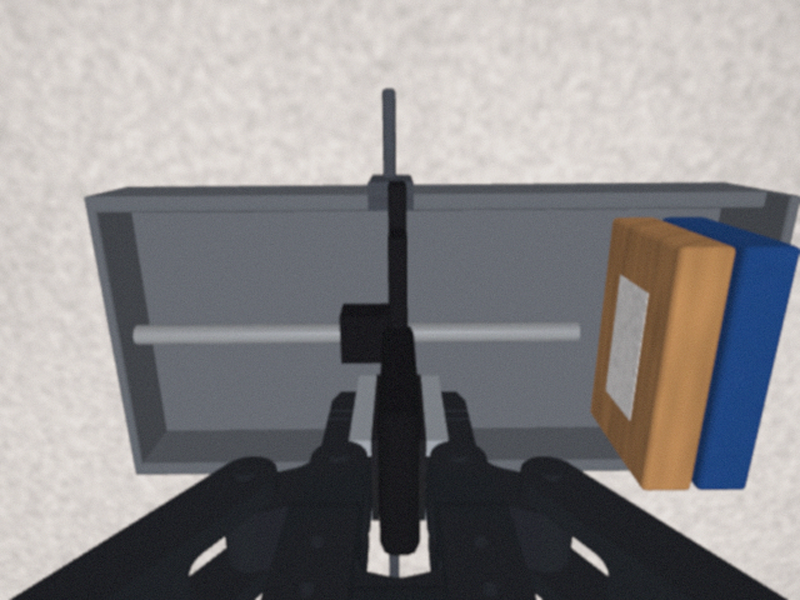

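View pics/side4c.png

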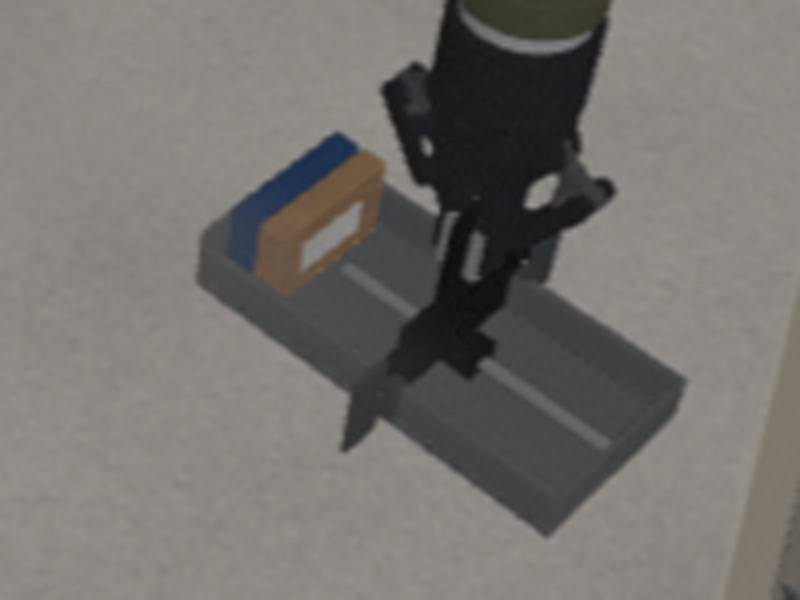

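View pics/top4c.png

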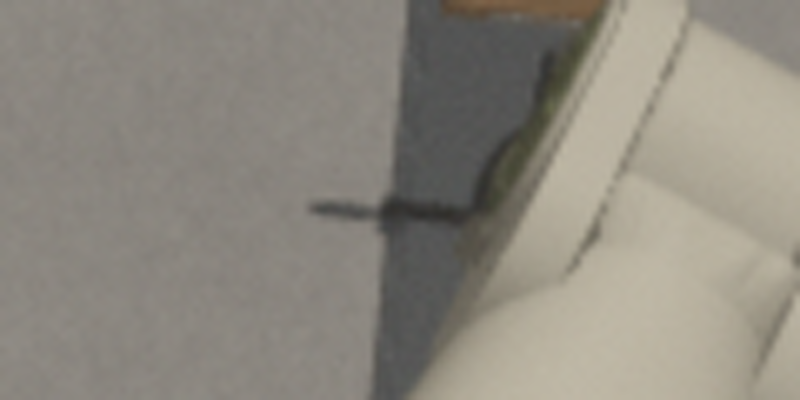

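```bash
python3 - <<'E'
import numpy as np
d=np.array([np.cos(-.092),np.sin(-.092)]);e=np.array([-d[1],d[0]]); mk=np.array([.4202,-.1326])
for n in ["wrist","side","top"]:
    W=np.load(n+"4.npz")["w"]; P=(W[...,:2]-mk); X=P@d; Y=P@e; h=W[...,2]
    for nm,m in (("fin",(Y>.068)&(Y<.093)&(h>.040)&(h<.06)&(abs(X)<.02)),("wing",(Y>.045)&(Y<.061)&(h>.038)&(h<.052)&(abs(X)<.02)),("finR",(Y<-.068)&(Y>-.093)&(h>.040)&(h<.06)&(abs(X)<.02))):
        if m.sum(): x=X[m]; print(n,nm,m.sum(),np.round([np.median(x),x.min(),x.max()],4),np.median(h[m]))
E
```

```text
wrist fin 672 [-0.0013 -0.0033  0.0006] 0.056521868295716815
wrist wing 521 [ 0.0009 -0.0019  0.0038] 0.048651759031825476
wrist finR 155 [-0.0002 -0.0022  0.0018] 0.0564333908818663
side fin 48 [-0.002  -0.0043  0.0017] 0.05151383562091255
side wing 26 [-0.0002 -0.0019  0.0054] 0.0463754375808863
side finR 10 [-0.0011 -0.0025  0.0015] 0.04249064972074357
top fin 12 [-0.0001 -0.0019  0.0018] 0.05459740895612453
top wing 12 [ 0.0027 -0.0056  0.0059] 0.046504198789459106
```

>>> step_arm:
  moves:
    - [[0, 0, 0, 0, 0, -0.001, 0], [0, 0, 0, 0, 0, -0.002, 0], [0, 0, 0, 0, 0, -0.002, 0], [0, 0, 0, 0, 0, -0.002, 0], [0, 0, 0, 0, 0, -0.002, 0], [0, 0, 0, 0, 0, -0.002, 0], [0, 0, 0, 0, 0, -0.002, 0], [0, 0, 0, 0, 0, -0.002, 0]]

```text
clock: 9.85
tcp_pos: [0.4204, -0.133, 0.0911]
orientation: [0.709, 0.032, 0.704, -0.032]
wrist_force: [7.8, 0.2, -3.7]
finger_gap: 0.0092
```

```bash
python3 - <<'E'
from h import *
s=env.get_state(); print(s["clock"],s["tcp_pos"],s["finger_gap"],s["wrist_force"],s["qvel"])
d=np.array([np.cos(-.092),np.sin(-.092)]);e=np.array([-d[1],d[0]]); mk=np.array([.4202,-.1326])
for n in ["wrist","side"]:
    KT=cal(n); im,D=env.read_camera(n); W=cloud(n,D,KT)
    cv2.imwrite(f"pics/{n}5.png",im[:,:,::-1])
    P=(W[...,:2]-mk); X=P@d; Y=P@e; h=W[...,2]
    for nm,m in (("fin",(Y>.068)&(Y<.093)&(h>.040)&(h<.06)&(abs(X)<.02)),("wing",(Y>.045)&(Y<.061)&(h>.038)&(h<.052)&(abs(X)<.02)),("finR",(Y<-.068)&(Y>-.093)&(h>.040)&(h<.06)&(abs(X)<.02))):
        if m.sum(): x=X[m]; print(n,nm,m.sum(),np.round([np.median(x),x.min(),x.max()],4))
W0=np.load("side0.npz")["w"]
for t in ["pen_cup","pump_bottle","change_dish","bell_top"]:
    for b in env.boxes_of("side",t)[:1]: print(t,np.round(b["uv"]))
print(env.get_state()["tcp_pos"])
E
```

```text
9.85 [ 0.42041887 -0.13296294  0.09109499] 0.009221518375133431 [ 7.83476151  0.15420983 -3.70938902] [ 9.47801342e-04 -9.45551157e-04 -8.11183733e-05 -1.47635296e-03
  8.80816442e-04  2.65811444e-04]
wrist fin 648 [-0.0015 -0.0034  0.0004]
wrist wing 542 [ 0.     -0.0029  0.003 ]
wrist finR 142 [-0.0001 -0.0021  0.0014]
side fin 48 [-0.0018 -0.0039  0.0011]
side wing 26 [-0.0013 -0.003   0.0043]
side finR 5 [-0.0017 -0.0026 -0.0007]
pen_cup [183. 398.]
pump_bottle [431. 169.]
change_dish [280. 220.]
[ 0.42042549 -0.1329692   0.09109966]
```

View pics/wrist5.png

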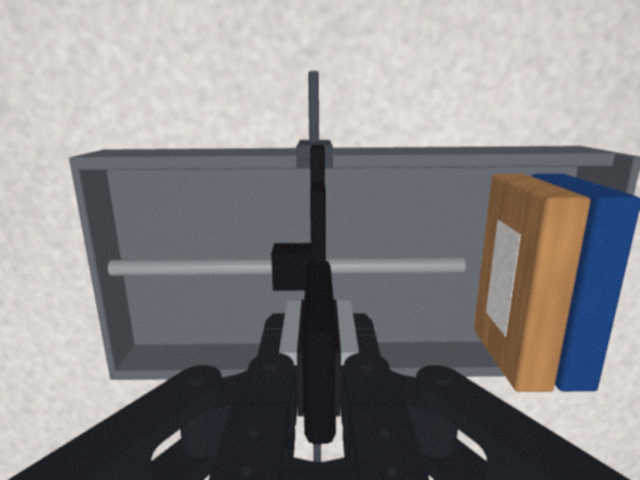

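View pics/side5.png

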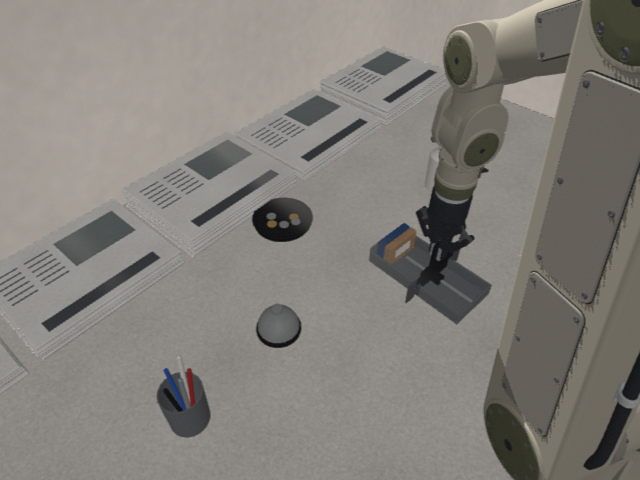

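The wrist picture shows the fin (column 315) and the plate's wing (column 318) in line. The side picture shows the cup, bottle and dish where they were.

```bash
python3 - <<'E'
from h import *
print(env.hand_in()); s=env.get_state(); print(s["clock"],s["tcp_pos"],s["finger_gap"],s["wrist_force"])
E
```

```text
the job is handed in; nothing more can be done
None
the job is handed in; nothing more can be done
```

I rang the bell, pulled the pusher back to the loading mark and handed the job in with the gripper still holding the handle. It was handed in at about 10 s of the 48 s allowed; `hand_in` gives no verdict.

- **Bell:** I pressed the button with the fingers shut until the wrist force rose to about 16 N, well past the 5 N it needs to reach its stop. After I lifted off, its top measured 72.6 mm above the counter, so it was up again.
- **Pusher:** I gripped the handle with 50 N and pulled it back about 83 mm. The first look put the plate about 2 mm short of the fins, so I pulled a little further.
- **Last checks:** The plate was within about 1 mm of the plane between the two fins. The arm was still, the fingers were closed on the handle (9.2 mm gap), and the wrist felt about 8 N of spring pull.
- **Bystanders:** In the last side picture the pen cup and change dish had not moved. The pump bottle was partly hidden behind the arm, so its detection came out 12 pixels off, but what showed was upright and in place, and the arm never went near it.
- **What disagreed:** The left and right fins measured about 1.5 mm apart along the tray, which is within the 2 mm calibration. The network did not find the bell button in the last picture, though the bell looks normal there.

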